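Shut the ventilation flap with the hooked pole

TASK

The gaming room has aired enough: take the hooked pole off its rest, put its hook through the ring on the open ventilation flap and draw the flap fully shut until its catch snaps, with a steady pull and without wrenching it. Then unhook and lay the pole back in its rest. Touch the flap and its frame only with the pole, and leave the other things on the desk where they are.

Things in the scene. Friction and masses are not known exactly. Their poses are not given: they have to be found in the camera images.
- pole_mid (a point): Middle of the hooked pole, where to grip it: a straight wooden pole of 22 x 22 mm square section, wood reaching 200 mm either way from here, steel caps on the ends, 0.15 to 0.23 kg, balanced near here. It lies level in its rest, this point 56 mm above the desk, sides free for the fingers. x: along the pole towards the hook; z: up.
- hook (a point): Middle of the hook's prong, 261 mm along x and -20 mm along y from pole_mid, same height. A steel rod 8 mm thick leaves the pole's end on its axis and bends sideways to the pole's -y into a level prong, its tip 40 mm from the rod's axis, leaning back 9 degrees towards the pole. Axes as pole_mid.
- rest_seat (a point): Where pole_mid belongs in the rest, 56 mm above the desk. The rest: a dark 300 x 70 mm board fixed to the desk, two black saddles 110 mm either way from the middle, each with a flat floor 45 mm above the desk and sides 27 mm apart that flare to about 45 mm at the top (73 mm up). x: along the rest, the way the hook end points at the start.
- ring (a point): Centre of the ring eye on the flap's inner face: dark steel ring of 6 mm wire, hole 31 mm across, upright and square to the flap: the prong enters it from the side, level and parallel to the hinge. With the flap shut this point is 148 mm above the hinge line and 62 mm inwards (-x of vent) of it; it moves with the flap.
- vent: The flap's aluminium frame in a short piece of wall, fixed, 392 mm wide, 380 mm high, 60 mm deep. Origin: desk height, mid-width, mid-depth. x: level, out of the room through the opening; y: along the wall; z: up. Opening 320 mm wide, from 94 to 344 mm above the desk. The flap (316 x 239 x 24 mm) is hinged at its bottom, on a line along y, 100 mm above the origin.
- flap (a joint): Flap angle (rad): 0 = shut, upright in the frame, against a solid stop; it grows as the top leans out of the room; starts at 0.35 to 0.6. A stiff hinge holds it where left; swinging takes 3 to 6 N at the ring. From about 0.035 a sprung roller in the frame's head resists until some 17 N of level pull at the ring, then it snaps to 0 and stays. Over 25 N between pole and flap or frame is wrenching.
- keyboard: Compact black keyboard, 110 x 300 x 25 mm, origin under its centre; leave alone.
- mouse: Black mouse on a grey mat, 115 x 62 x 36 mm, origin under its centre; leave alone.
- mug: White mug, 82 mm wide, 95 mm high, origin under its centre; leave alone.
- can: Dark drinks can, 54 mm wide, 145 mm high, origin under its centre; leave alone.
- gamepad: White gamepad, about 100 x 160 x 44 mm, origin under its centre; leave alone.
- headset: Black headset lying on its side, about 200 x 190 x 84 mm, origin on the desk midway between the ear cups; leave alone.

How it is judged:
By the outcome, as a careful person would: the job done as asked, in the order asked, and still so for the second after the job is handed in, with the robot touching nothing.
It also fails if it takes over 72 s, if anything falls off the work surface, if the arm or the gripper's body presses on something with over 40 N, if the wrist force passes 120 N, or if a joint passes its speed limit or range.

ROBOT

A 6-joint arm with a two-finger parallel gripper is mounted at the origin on the work surface. World frame = base frame: x ahead of the robot, y to its left, z up, the work surface at z = 0. Lengths are in mm, angles in rad, forces in N, time in s.
With the tool pointing down it reaches from about 350 to 975 mm from the base axis. Payload 7.1 kg.
Tool frame: the origin (TCP) lies between the finger pads; the fingertips stand 19 mm ahead of it and the grasp point (between the pads) is the TCP (ctrl.finger_overhang is the distance from the TCP to the fingertips, in mm); z points along the fingers, y is the line along which they close (so a half turn about z gives the same grasp; the last joint's range is limited). The gripper opens to 88 mm and grips with 3 to 60 N. Pads are 20 mm wide; open, the fingers measure 115 mm over their backs; the gripper's body (75 mm by 178 mm) begins 61 mm behind the grasp point.
Start: joints at [1.177, 0.423, 1.63, -0, 1.089, -0.019], TCP at [228.772, 581.608, 241.675] pointing down, gripper open.
Joint ranges: [-3, 3], [-0.9, 2.11], [0.09, 2.58], [-1.31, 4.45], [0.11, 2.69], [-2.54, 2.54]. Speed limits (rad/s): [2.39, 2.39, 3.01, 3.14, 3.14, 3.14].

INTERFACE

Orientations are given as a rotation vector (axis times angle).
In Python, from workcell import ctrl gives the robot as it stands. The module is installed in compiled form; this text tells all that it offers.
- The arm moves only by the tool arm_command, never from a script. Its argument "rows" is one flat list of numbers, 7 for each row, row after row: the turn, a rotation vector about the tool's x, y, z scaled (see below), then the shift along the tool's x, y, z scaled (see below), then the opening, from -1 (shut) to 1 (fully open). A call has 1 to 5 rows; each row is the pose to reach, as a shift and turn from the pose commanded when the call began, along the tool's axes at that moment, turning the shorter way round; what a row does not reach only later rows make up. The controller multiplies each number of a shift by 80 mm and each number of a turn by 180 degrees. A row lasts 1/10 s, in which the tool goes at most 50 mm and 8.59 degrees, less where a joint would pass 70% of its speed; a pose out of reach is approached as far as the arm can. A call with a number of a shift or a turn outside -1 to 1 is refused whole. A call with a gripper value outside its range is refused whole. The fingers move at their own pace and stop on an object; the grip force is fixed at half the most. Time passes only in rows, so rows that repeat a pose let the fingers close. It gives the time, the measured TCP pose, the force, the opening and the grip force at its end, in the units of the state.
- ctrl.get_obs(): the state, without advancing time (a new reading comes with each control period).
- ctrl.get_image(name): name is "scene" or "top"; returns (picture, depth): 384x512x3 uint8, red, green, blue; 384x512 float32, mm along the optical axis (not along the pixel's ray), 0 where there is no reading.
- ctrl.camera_params(name): a dict with "camera_matrix" (3x3 intrinsics, pixels), "world_to_cam" (4x4, takes a point from world to camera coordinates). Camera axes: x right, y down, z forward; pixel columns grow to the right and rows downward; lengths in mm; the calibration is good to about 2 mm. A picture is of the moment at which its call begins. camera_params takes no time and is no camera call.
- ctrl.close_job(): hands the job in; it is judged then, once.
The state is a dict: "t": time; "qpos": joint angles; "qvel": joint speeds; "joint_torque": joint torques, N m; "ee_pos": TCP position; "orientation": TCP orientation; "ft_force": force on the tool from outside, world axes, zero at the start; "moment": the same for the moment, N m; "width": finger opening in mm; "grasp_force": force on a finger pad.
Only numpy, scipy, OpenCV 4.12 (cv2) and the standard library are available. Lean on these libraries where they do the work, as an engineer would, in place of code of your own. Each camera call takes 0.05 s, during which the arm holds its last target. There are 200 camera calls.

## Working session

There is one attempt and no reset: what is moved stays moved. The work goes in short steps, Python scripts to look and compute and a tool call to move; the robot and the scene stay as the last step left them, time stands still between calls to the robot, and variables do not carry over. Pictures are saved under pics/ and viewed, at most 10 in all, crops included, and the job is handed in when it is done.

Besides the shell and the picture viewer there is one more tool, called after ">>>" by a JSON object that holds its "name" and its "arguments", one argument or row to a line. arm_command: Moves the arm, as the interface text tells. Shifts and turns lie within -1 to 1; 1 stands for 80 mm of shift or 180 degrees of turn. Its arguments: {"type":"object","properties":{"rows":{"type":"array","items":{"type":"number"}}},"required":["rows"]}

```bash
mkdir -p pics; cat > h.py <<'E'
import numpy as np,cv2
from workcell import ctrl
from scipy.spatial.transform import Rotation as R
def cloud(n):
    im,d=ctrl.get_image(n);p=ctrl.camera_params(n);K=np.array(p["camera_matrix"]);T=np.array(p["world_to_cam"])
    v,u=np.mgrid[:384,:512]
    c=np.stack([(u-K[0,2])/K[0,0]*d,(v-K[1,2])/K[1,1]*d,d],-1)
    return im,d,(c-T[:3,3])@T[:3,:3]
def save(n,im): cv2.imwrite(f"pics/{n}.png",cv2.cvtColor(im,cv2.COLOR_RGB2BGR))
def obs():
    o=ctrl.get_obs();print({k:np.round(o[k],3).tolist() for k in ["t","qpos","ee_pos","orientation","ft_force","width","grasp_force"]});return o
E
python3 - <<'E'
from h import *
for n in ["scene","top"]:
    im,d,P=cloud(n);save(n,im);np.savez(n,im=im,d=d,P=P)
    p=ctrl.camera_params(n);T=np.array(p["world_to_cam"]);print(n,-T[:3,:3].T@T[:3,3],T[2,:3],p["camera_matrix"])
obs()
E
```

```text
scene [1155.24378017 -729.03050925  860.96835756] [-0.55280361  0.59057906 -0.58789841] [[373.67039713   0.         254.85129103]
 [  0.         373.67039713 192.10030558]
 [  0.           0.           1.        ]]
top [ 440.14562085  -63.34477287 1321.12122974] [ 0.05854753  0.01226399 -0.99820929] [[349.85125931   0.         258.42065236]
 [  0.         349.85125931 192.22488851]
 [  0.           0.           1.        ]]
{'t': 0.1, 'qpos': [1.177, 0.424, 1.631, -0.0, 1.089, -0.019], 'ee_pos': [228.589, 581.206, 240.993], 'orientation': [-0.585, -3.086, 0.002], 'ft_force': [-0.131, 0.331, 0.278], 'width': 87.824, 'grasp_force': 0.0}
```

View pics/scene.png

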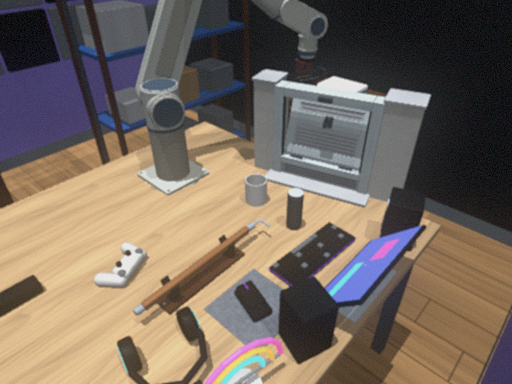

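View pics/top.png

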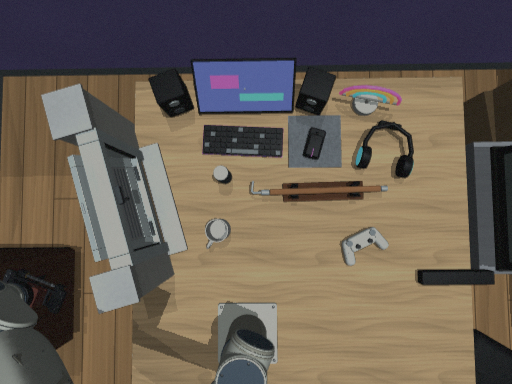

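The scene shows the pole in mid-desk (rod ends about (140,310) and (268,222)) and the vent at the upper right. The top view shows the pole along row 188 with its hook at (252,188), and the vent on the left with the gripper behind it at about (20,290).

```bash
python3 - <<'E'
from h import *
s=np.load("scene.npz");t=np.load("top.npz")
a=cv2.resize(s["im"][60:210,245:435],(760,600),interpolation=cv2.INTER_CUBIC);save("c1",a)
a=cv2.resize(t["im"][80:320,40:270],(575,600),interpolation=cv2.INTER_CUBIC);save("c2",a)
# pole: brown, z 45..80
P=t["P"];d=t["d"];im=t["im"]
hsv=cv2.cvtColor(im,cv2.COLOR_RGB2HSV)
for v,u in [(188,262),(189,270),(189,300),(188,340),(188,370),(188,384),(185,252),(190,252),(60,60),(70,95),(110,60),(290,95),(270,130),(300,130)]:
    print((u,v),im[v,u],hsv[v,u],P[v,u].round(0),d[v,u])
# wall tops: z 365..395
m=(P[...,2]>360)&(P[...,2]<400)&(d>0)&(P[...,1]<640)&(P[...,1]>150)
q=P[m];print(len(q),q[:,2].mean(),cv2.minAreaRect(q[:,:2].astype(np.float32)))
E
```

```text
(262, 188) [163 143 107] [ 19  88 163] [533. -61.   3.] 1321.5005
(270, 189) [111  89  63] [ 16 110 111] [530. -91.  -6.] 1329.549
(300, 189) [125  90  62] [ 13 129 125] [ 524. -197.   70.] 1252.4957
(340, 188) [131  96  66] [ 14 127 131] [ 526. -340.   68.] 1252.4133
(370, 188) [132  97  65] [ 14 129 132] [ 525. -448.   66.] 1253.5682
(384, 188) [157 162 159] [ 72   8 162] [ 525. -497.   69.] 1249.7192
(252, 185) [155 163 160] [ 79  13 163] [541. -25.  58.] 1267.635
(252, 190) [141 148 148] [ 90  12 148] [523. -25.  58.] 1266.0995
(60, 60) [42 41 64] [121  92  64] [1297. 1057. -563.] 1944.7083
(95, 70) [37 40 43] [105  36  43] [1281.  911. -667.] 2045.8629
(60, 110) [149 154 154] [ 90   8 154] [724. 487. 389.] 953.531
(95, 290) [160 166 161] [ 65   9 166] [241. 381. 391.] 921.946
(130, 270) [137 142 144] [ 99  12 144] [292. 289. 391.] 923.7157
(130, 300) [152 157 160] [101  13 160] [215. 287. 393.] 917.1549
7593 385.6964590479196 ((473.4056396484375, 473.75701904296875), (617.3475952148438, 305.61187744140625), 11.626487731933594)
```

View pics/c1.png

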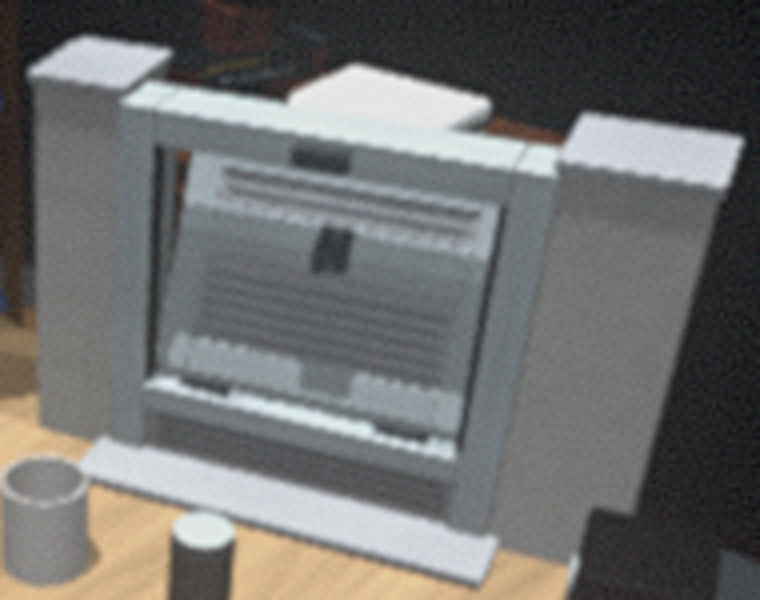

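View pics/c2.png

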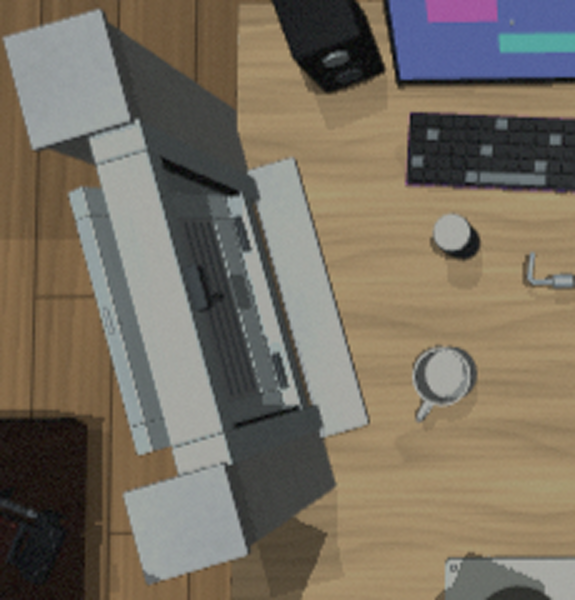

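Crop 1: the ring is the dark piece at crop (330,250), scene pixel (327,122), with the catch above it. Crop 2: the ring is at crop (210,287), top pixel (124,195), and the frame head runs diagonally.

```bash
python3 - <<'E'
from h import *
s=np.load("scene.npz");t=np.load("top.npz")
P=t["P"]
m=((P[...,2]>360)&(P[...,2]<410)&(P[...,1]<660)&(P[...,1]>150)&(t["d"]>0)&(P[...,0]>150)).astype(np.uint8)
n,l,st,ce=cv2.connectedComponentsWithStats(m)
for i in range(1,n):
    if st[i,4]>150:
        q=P[l==i];print(st[i],np.median(q[:,2]),q.mean(0).round(1),cv2.minAreaRect(q[:,:2].astype(np.float32)))
# wall blocks by z
for lo,hi in [(372,384),(384,400)]:
    q=P[(m>0)&(P[...,2]>lo)&(P[...,2]<hi)];print(lo,len(q),q.mean(0))
S=s["P"];im=s["im"]
print(s["P"][108:134,318:340][::3,::3].round(0).astype(int).tolist())
print(im[108:134:2,318:340:2].mean(-1).round().astype(int))
print(t["im"][180:208:2,110:138:2].mean(-1).round().astype(int))
print(P[180:208:2,110:138:2,2].round().astype(int))
def plane(q):
    c=q.mean(0)
    for _ in range(4):
        c=q.mean(0);u,sv,vt=np.linalg.svd(q-c,full_matrices=False);r=abs((q-c)@vt[2]);q=q[r<max(2.5*np.median(r),1)]
    return c,vt[2],np.median(r),len(q)
# frame front: jambs and head, flap
for nm,(u0,u1,v0,v1) in dict(head=(290,375,88,93),jambR=(373,380,105,185),sill=(285,355,161,164),flaplow=(290,320,112,140),flaphi=(335,362,120,150),topband=(296,365,103,108)).items():
    q=S[v0:v1,u0:u1].reshape(-1,3);c,nn,r,k=plane(q);print(nm,c.round(1),nn.round(3),r.round(2),k)
E
```

```text
[  41   84  100  230 7364] 384.72711319946916 [492.9 384.  385.7] ((491.06524658203125, 392.08758544921875), (612.195068359375, 133.18826293945312), 16.22331428527832)
[ 15 282  29  27 326] 393.02680684958585 [230.7 547.5 390.9] ((237.54962158203125, 551.3395385742188), (79.73999786376953, 39.52771759033203), 26.61383056640625)
372 3270 [477.83175847 368.04911216 380.2118377 ]
384 3899 [491.34308162 408.81425965 392.42585116]
[[[418, 416, 281], [428, 421, 282], [440, 423, 285], [453, 423, 288], [463, 428, 290], [471, 436, 290], [483, 437, 292], [493, 442, 294]], [[422, 412, 271], [432, 416, 273], [442, 421, 274], [453, 426, 276], [464, 429, 278], [478, 426, 283], [487, 432, 283], [497, 438, 284]], [[426, 407, 262], [437, 411, 264], [446, 418, 264], [457, 421, 266], [468, 425, 268], [478, 428, 270], [489, 432, 272], [499, 436, 274]], [[430, 403, 252], [443, 404, 255], [452, 410, 256], [465, 411, 260], [474, 416, 261], [485, 420, 263], [494, 426, 263], [504, 431, 265]], [[435, 397, 243], [445, 402, 245], [490, 351, 276], [467, 410, 249], [476, 415, 250], [486, 420, 251], [499, 421, 255
[... 2486 characters left out ...]
381 381 378 372 373 372 366 178 166 156 152 136 131 129]
 [382 381 379 373 372 372 368 277 273 265 150 143 137 127]
 [382 383 381 376 371 371 372 361 247 163 154 140 140 130]
 [379 379 381 376 374 373 370 362 172 161 151 147 139 133]
 [382 381 383 380 370 365 192 182 175 165 160 150 139 139]
 [382 379 382 380 369 363 194 188 175 169 165 151 137 135]]
head [323.3 677.9 254.3] [ 0.197 -0.276 -0.941] 3.84 385
jambR [680.1 400.2 221. ] [ 0.4   -0.916 -0.023] 2.2 491
sill [489.1 350.4  99. ] [ 0.349 -0.387 -0.853] 3.82 210
flaplow [389.2 377.5 212. ] [-0.278  0.905 -0.323] 1.92 707
flaphi [555.8 421.8 213.2] [0.778 0.585 0.228] 23.84 810
topband [482.7 384.1 321. ] [ 0.256 -0.298 -0.919] 3.77 345
```

```bash
python3 - <<'E'
from h import *
s=np.load("scene.npz");t=np.load("top.npz")
P=t["P"];S=s["P"]
ok=(P[...,1]<660)&(P[...,1]>150)&(P[...,0]>150)&(t["d"]>0)
m=(ok&(P[...,2]>387)&(P[...,2]<400)).astype(np.uint8);m=cv2.morphologyEx(m,cv2.MORPH_OPEN,np.ones((5,5)))
n,l,st,ce=cv2.connectedComponentsWithStats(m)
for i in range(1,n):
    if st[i,4]>300: print("post",st[i],cv2.minAreaRect(P[l==i][:,:2].astype(np.float32)))
m=(ok&(P[...,2]>374)&(P[...,2]<386)&(t["im"].mean(-1)>120)).astype(np.uint8);m=cv2.morphologyEx(m,cv2.MORPH_OPEN,np.ones((5,5)))
n,l,st,ce=cv2.connectedComponentsWithStats(m)
for i in range(1,n):
    if st[i,4]>100: print("head",st[i],P[l==i].mean(0).round(1),cv2.minAreaRect(P[l==i][:,:2].astype(np.float32)))
# flap plane from scene, all points near initial plane, then ring off-plane
w=S[95:160,285:365].reshape(-1,3);c=np.array([389.2,377.5,212.]);nn=np.array([-.278,.905,-.323])
for _ in range(6):
    q=w[abs((w-c)@nn)<8];c=q.mean(0);nn=np.linalg.svd(q-c,full_matrices=False)[2][2];nn*=np.sign(nn[1])
print("flap",c.round(1),nn.round(3),len(q),np.arcsin(-nn[2]),np.degrees(np.arctan2(-nn[0],nn[1])))
for nm,D,(v0,v1,u0,u1) in [("s",S,(105,135,315,345)),("t",P,(185,212,112,140))]:
    h=-((D-c)@nn)
    for v in range(v0,v1):
        for u in range(u0,u1):
            if 18<h[v,u]<90 and (nm=="s" or 200<D[v,u,2]<330): print(nm,u,v,D[v,u].round(0),h[v,u].round(0))
m=(abs(P[...,2]-69)<5)&(t["d"]>0)&(abs(P[...,0]-525)<40)&(P[...,1]<20)&(P[...,1]>-530)
q=P[m];c0=q[:,:2].mean(0);a=np.linalg.svd(q[:,:2]-c0,full_matrices=False)[2][0];a*=np.sign(a[1]);print("pole",c0,a,cv2.minAreaRect(q[:,:2].astype(np.float32)),q[:,2].mean(),((q[:,:2]-c0)@a).min(),((q[:,:2]-c0)@a).max())
E
```

```text
post [  42   85   50   54 1919] ((718.9619140625, 468.6189270019531), (131.1048583984375, 114.98412322998047), 15.190448760986328)
post [  90  266   49   47 1633] ((242.34068298339844, 330.4580383300781), (100.08610534667969, 112.60871887207031), 16.18549919128418)
head [  78  130   54  139 2901] [481.2 368.3 380.7] ((482.53057861328125, 369.19464111328125), (382.31005859375, 60.53452682495117), 16.10222816467285)
flap [467.  397.  205.4] [-0.259  0.896 -0.361] 4025 0.368968135691397 16.093152848551803
s 325 118 [486. 363. 278.] 61.0
s 326 118 [485. 370. 276.] 54.0
s 324 119 [485. 358. 276.] 65.0
s 325 119 [488. 360. 277.] 65.0
s 326 119 [483. 375. 270.] 48.0
s 324 120 [490. 351. 276.] 73.0
s 326 120 [480. 381. 263.] 38.0
s 323 121 [487. 350. 271.] 71.0
s 324 121 [492. 348. 274.] 75.0
s 326 121 [483. 377. 261.] 42.0
s 323 122 [488. 348. 269.] 72.0
s 324 122 [492. 348. 270.] 74.0
s 326 122 [481. 381. 255.] 36.0
s 327 122 [484. 384. 255.] 34.0
s 328 122 [479. 398. 249.] 18.0
s 323 123 [490. 346. 266.] 73.0
s 324 123 [493. 349. 266.] 72.0
s 325 123 [479. 379. 251.] 36.0
s 326 123 [483. 
[... 461 characters left out ...]
.0
s 324 128 [487. 361. 240.] 50.0
t 124 198 [488. 353. 277.] 71.0
t 125 198 [488. 351. 276.] 72.0
t 126 198 [488. 349. 273.] 73.0
t 127 198 [488. 346. 272.] 75.0
t 128 198 [488. 346. 265.] 73.0
t 129 198 [488. 344. 262.] 73.0
t 125 199 [485. 351. 275.] 71.0
t 126 199 [485. 349. 272.] 72.0
t 127 199 [485. 347. 268.] 72.0
t 128 199 [485. 346. 265.] 72.0
t 129 199 [486. 347. 253.] 67.0
t 125 200 [483. 362. 247.] 50.0
t 126 200 [483. 359. 247.] 54.0
t 127 200 [483. 356. 247.] 56.0
pole [ 519.05530602 -286.01827541] [-0.02273233  0.99974159] ((518.7296142578125, -265.2160339355469), (50.84898376464844, 487.2291564941406), 1.2935113906860352) 68.07833714131989 -222.8109223113866 264.4163854119443
```

```bash
python3 - <<'E'
from h import *
t=np.load("top.npz");im=t["im"];P=t["P"]
p=ctrl.camera_params("top");K=np.array(p["camera_matrix"]);T=np.array(p["world_to_cam"])
def cast(uv,z):
    uv=np.atleast_2d(uv);r=np.c_[(uv-K[[0,1],[2,2]])/K[[0,1],[0,1]],np.ones(len(uv))]@T[:3,:3];o=-T[:3,:3].T@T[:3,3]
    return o+r*((z-o[2])/r[:,2])[:,None]
hsv=cv2.cvtColor(im,cv2.COLOR_RGB2HSV)
# pole top by brightness per column: show column profiles
for u in (275,320,374): print(u,im[178:204,u].mean(-1).round().astype(int),P[178:204,u,2].round().astype(int))
m=(P[...,2]>59)&(P[...,2]<80)&(t["d"]>0);
cs=[]
for u in list(range(268,280))+list(range(300,342))+list(range(366,378)):
    r=np.where(m[175:205,u])[0]+175
    if len(r): cs.append((u,r.mean(),len(r)))
cs=np.array(cs);print(cs[::4].round(1))
C=cast(cs[:,:2],67);f=np.polyfit(C[:,1],C[:,0],1);print("x=a*y+b",f,"x at -286",np.polyval(f,-286),np.std(C[:,0]-np.polyval(f,C[:,1])))
print(im[178:196,244:262].mean(-1).round().astype(int));print(im[184:193,376:392].mean(-1).round().astype(int)); print((hsv[189,258:280,1]),hsv[188,368:392,1])
print("px y scale", cast([[250,185],[254,185],[262,188],[388,188],[365,183],[282,192]],60).round(1))
E
```

```text
275 [125 129 130 130 134 136 133 123 128 134 128  91  99  99  97  89  70  82
 123 123 122 121 119 126 134 130] [-1  5 -1  0  2 -4  3  0  3 -2  1 64 69 68 66 72 71 56  1 -3  0 -2  6 -1
  2  4]
320 [126 125 130 118  52  54  55  53  50  59  83  93  97  95  82  58  51  53
  51  49  54  62  78 118 127 127] [ 3 -1  2 -2 13 16 20 12 11 13 64 70 74 68 62 68 17 15 12 13 16 14  9  5
 -2  0]
374 [126 128 127 130 134 135 130 121  89 100  98  98  89  81 103 121 122 123
 126 130 136 129 133 138 138 137] [ 1  1  3  5  0 -1 -3  0 70 68 66 66 66 67  0 -2  3 -1  1  3 -1  4 -1  2
 -1  4]
[[268.  192.    5. ]
 [272.  191.5   6. ]
 [276.  191.5   6. ]
 [300.  191.    7. ]
 [304.  190.5   6. ]
 [308.  190.5   6. ]
 [312.  190.5   6. ]
 [316.  190.5   6. ]
 [320.  190.5   6. ]
 [324.  190.5   6. ]
 [328.  190.    7. ]
 [332.  190.    7. ]
 [336.  189.5   6. ]
 [340.  189.5   6. ]
 [368.  188.5   6. ]
 [372.  188.5   6. ]
 [376.  188.5   6. ]]
x=a*y+b [-2.25688987e-02  5.12840684e+02] x at -286 519.2953890171557 0.7479473200243196
[[131 131 131 130 132 130 132 131 133 130 132 133 132 132 133 132 132 135]
 [
[... 1523 characters left out ...]
4 138 137 140 136]
 [ 97  98  96  97  90 100 160 161 159 161 157 152 137 136 137 136]
 [ 97  96  97  94  88  84 137 141 144 143 141 137 140 142 138 142]
 [ 91  87  89  89  91  73 108 106 108 114 116 129 137 138 141 138]
 [ 80  88  85  85 103  92 104 101 104 113 117 136 135 136 134 136]
 [104 118 118 119 120 120 135 135 135 137 135 136 135 136 136 136]]
[ 89  83  84  72  66  63  49  59  55  55  58  83 110 111 113 116 114 119
 120 118 119 129] [129 126 129 130 127 128 128 128 128 128 128 127 119  17   3   8   8   9
  16  13  90  89  89  88]
px y scale [[ 540.6  -17.6   60. ]
 [ 540.4  -32.1   60. ]
 [ 529.3  -60.9   60. ]
 [ 525.1 -514.1   60. ]
 [ 543.9 -432.1   60. ]
 [ 514.1 -132.9   60. ]]
```

>>> {"name": "arm_command", "arguments": {
  "rows": [0, 0, 0, 0, 0, -1, 1, 0, 0, 0, 0, 0, -1, 1]
}}

```text
t: 0.3
ee_pos: [228.8, 581.8, 323.2]
orientation: [-0.585, -3.087, 0.0]
ft_force: [0.9, -0.6, 0.1]
width: 87.8
grasp_force: 0.0
```

>>> {"name": "arm_command", "arguments": {
  "rows": [0, 0, 0, 0, 0, -1, 1, 0, 0, 0, 0, 0, -1, 1]
}}

```text
t: 0.5
ee_pos: [228.9, 582.1, 405.0]
orientation: [0.585, 3.086, 0.005]
ft_force: [0.1, 0.4, -0.0]
width: 87.5
grasp_force: 0.0
```

>>> {"name": "arm_command", "arguments": {
  "rows": [0, 0, 0, 0, 0, -1, 1, 0, 0, 0, 0, 0, -1, 1]
}}

```text
t: 0.7
ee_pos: [228.8, 581.9, 485.3]
orientation: [0.585, 3.086, 0.005]
ft_force: [-0.3, 0.4, -0.5]
width: 87.7
grasp_force: 0.0
```

>>> {"name": "arm_command", "arguments": {
  "rows": [0, 0, 0.187, 0, 0, 0, 1, 0, 0, 0.187, 0, 0, 0, 1, 0, 0, 0.187, 0, 0, 0, 1, 0, 0, 0.187, 0, 0, 0, 1]
}}

```text
t: 1.1
ee_pos: [228.7, 581.4, 481.2]
orientation: [1.462, 2.78, -0.001]
ft_force: [0.0, -0.3, -0.1]
width: 87.9
grasp_force: 0.0
```

>>> {"name": "arm_command", "arguments": {
  "rows": [0, 0, 0.187, 0, 0, 0, 1, 0, 0, 0.187, 0, 0, 0, 1, 0, 0, 0.187, 0, 0, 0, 1, 0, 0, 0.187, 0, 0, 0, 1]
}}

```text
t: 1.5
ee_pos: [228.7, 581.5, 481.1]
orientation: [2.204, 2.238, -0.002]
ft_force: [-0.4, 0.4, 0.0]
width: 87.7
grasp_force: 0.0
```

>>> {"name": "arm_command", "arguments": {
  "rows": [0, 0, 0, -0.986, 0.311, 0, 1, 0, 0, 0, -0.986, 0.311, 0, 1, 0, 0, 0, -0.986, 0.311, 0, 1]
}}

```text
t: 1.8
ee_pos: [256.1, 500.5, 481.9]
orientation: [2.2, 2.242, -0.001]
ft_force: [-0.6, -0.1, -0.1]
width: 87.7
grasp_force: 0.0
```

>>> {"name": "arm_command", "arguments": {
  "rows": [0, 0, 0, -0.986, 0.311, 0, 1, 0, 0, 0, -0.986, 0.311, 0, 1, 0, 0, 0, -0.986, 0.311, 0, 1]
}}

```text
t: 2.1
ee_pos: [282.5, 422.8, 481.9]
orientation: [2.2, 2.242, 0.0]
ft_force: [-0.0, 1.3, 0.2]
width: 88.2
grasp_force: 0.0
```

>>> {"name": "arm_command", "arguments": {
  "rows": [0, 0, 0, -0.986, 0.311, 0, 1, 0, 0, 0, -0.986, 0.311, 0, 1, 0, 0, 0, -0.986, 0.311, 0, 1]
}}

```text
t: 2.4
ee_pos: [308.9, 345.1, 481.9]
orientation: [2.2, 2.242, 0.0]
ft_force: [0.1, 0.1, 0.4]
width: 87.8
grasp_force: 0.0
```

>>> {"name": "arm_command", "arguments": {
  "rows": [0, 0, 0, -0.986, 0.311, 0, 1, 0, 0, 0, -0.986, 0.311, 0, 1, 0, 0, 0, -0.986, 0.311, 0, 1]
}}

```text
t: 2.7
ee_pos: [335.6, 267.2, 481.8]
orientation: [2.2, 2.242, 0.0]
ft_force: [-0.2, -0.3, -0.3]
width: 87.6
grasp_force: 0.0
```

>>> {"name": "arm_command", "arguments": {
  "rows": [0, 0, 0, -0.986, 0.311, 0, 1, 0, 0, 0, -0.986, 0.311, 0, 1, 0, 0, 0, -0.986, 0.311, 0, 1]
}}

```text
t: 3.0
ee_pos: [362.4, 189.1, 481.8]
orientation: [2.201, 2.242, 0.0]
ft_force: [0.5, 0.8, -0.1]
width: 88.0
grasp_force: 0.0
```

>>> {"name": "arm_command", "arguments": {
  "rows": [0, 0, 0, -0.986, 0.311, 0, 1, 0, 0, 0, -0.986, 0.311, 0, 1, 0, 0, 0, -0.986, 0.311, 0, 1]
}}

```text
t: 3.3
ee_pos: [389.2, 111.0, 481.6]
orientation: [2.201, 2.242, 0.0]
ft_force: [-0.0, 0.3, -0.1]
width: 87.9
grasp_force: 0.0
```

>>> {"name": "arm_command", "arguments": {
  "rows": [0, 0, 0, -0.986, 0.311, 0, 1, 0, 0, 0, -0.986, 0.311, 0, 1, 0, 0, 0, -0.986, 0.311, 0, 1]
}}

```text
t: 3.6
ee_pos: [416.0, 32.8, 481.4]
orientation: [-2.2, -2.242, 0.0]
ft_force: [-0.4, -0.3, 0.2]
width: 88.0
grasp_force: 0.0
```

>>> {"name": "arm_command", "arguments": {
  "rows": [0, 0, 0, -0.986, 0.311, 0, 1, 0, 0, 0, -0.986, 0.311, 0, 1, 0, 0, 0, -0.986, 0.311, 0, 1]
}}

```text
t: 3.9
ee_pos: [442.6, -45.5, 481.3]
orientation: [-2.2, -2.242, 0.0]
ft_force: [-0.5, 0.8, -1.1]
width: 88.0
grasp_force: 0.0
```

>>> {"name": "arm_command", "arguments": {
  "rows": [0, 0, 0, -0.986, 0.311, 0, 1, 0, 0, 0, -0.986, 0.311, 0, 1, 0, 0, 0, -0.986, 0.311, 0, 1]
}}

```text
t: 4.2
ee_pos: [469.3, -123.7, 481.0]
orientation: [-2.199, -2.242, -0.0]
ft_force: [-0.2, 1.1, -0.2]
width: 87.6
grasp_force: 0.0
```

>>> {"name": "arm_command", "arguments": {
  "rows": [0, 0, 0, -0.986, 0.311, 0, 1, 0, 0, 0, -0.986, 0.311, 0, 1, 0, 0, 0, -0.986, 0.311, 0, 1]
}}

```text
t: 4.5
ee_pos: [495.7, -201.9, 480.9]
orientation: [-2.199, -2.242, -0.0]
ft_force: [0.2, 0.6, 0.1]
width: 87.9
grasp_force: 0.0
```

>>> {"name": "arm_command", "arguments": {
  "rows": [0, 0, 0, -0.986, 0.311, 0, 1, 0, 0, 0, -0.986, 0.311, 0, 1, 0, 0, 0, -0.986, 0.311, 0, 1]
}}

```text
t: 4.8
ee_pos: [522.2, -280.1, 480.7]
orientation: [-2.198, -2.243, -0.0]
ft_force: [0.5, 0.2, -0.2]
width: 87.6
grasp_force: 0.0
```

>>> {"name": "arm_command", "arguments": {
  "rows": [0, 0, 0, -0.075, 0, 1, 1, 0, 0, 0, -0.075, 0, 1, 1, 0, 0, 0, -0.075, 0, 1, 1]
}}

```text
t: 5.1
ee_pos: [519.4, -282.4, 397.3]
orientation: [-2.19, -2.24, 0.002]
ft_force: [-0.7, -0.3, 0.3]
width: 87.9
grasp_force: 0.0
```

>>> {"name": "arm_command", "arguments": {
  "rows": [0, 0, 0, 0, 0, 1, 1, 0, 0, 0, 0, 0, 1, 1]
}}

```text
t: 5.3
ee_pos: [521.5, -283.9, 321.9]
orientation: [2.196, 2.245, 0.002]
ft_force: [0.5, -0.2, -0.7]
width: 87.8
grasp_force: 0.0
```

>>> {"name": "arm_command", "arguments": {
  "rows": [0, 0, 0, 0, 0, 1, 1, 0, 0, 0, 0, 0, 1, 1]
}}

```text
t: 5.5
ee_pos: [521.2, -283.9, 241.1]
orientation: [-2.197, -2.245, -0.001]
ft_force: [-0.8, 0.3, 0.3]
width: 88.3
grasp_force: 0.0
```

>>> {"name": "arm_command", "arguments": {
  "rows": [0, 0, 0, 0, 0, 1, 1, 0, 0, 0, 0, 0, 1, 1, 0, 0, 0, 0, 0, 1, 1, 0, 0, 0, 0, 0, 1, 1]
}}

```text
t: 5.9
ee_pos: [522.3, -285.5, 163.6]
orientation: [2.196, 2.245, 0.001]
ft_force: [1.3, -0.9, 0.3]
width: 87.9
grasp_force: 0.0
```

```bash
python3 - <<'E'
from h import *
obs()
im,d,P=cloud("top");save("t2",im[120:260,230:420]);
a=cv2.resize(im[130:250,230:400],(680,480),interpolation=cv2.INTER_CUBIC);save("t2",a)
E
```

```text
{'t': 5.9, 'qpos': [-0.52, 0.478, 1.752, 0.0, 0.91, -0.542], 'ee_pos': [522.33, -285.469, 163.613], 'orientation': [2.196, 2.245, 0.001], 'ft_force': [1.307, -0.929, 0.346], 'width': 87.873, 'grasp_force': 0.0}
```

View pics/t2.png

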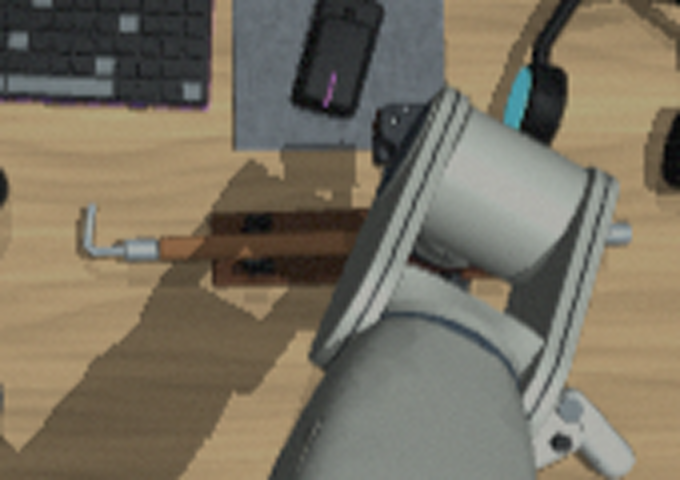

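The picture shows the pole still in its rest (hook at crop (88,230)), with the gripper above its middle. Descend and grip.

>>> {"name": "arm_command", "arguments": {
  "rows": [0, 0, 0, 0, -0.01, 0.5, 1, 0, 0, 0, 0, -0.01, 1, 1, 0, 0, 0, 0, -0.01, 1, 1]
}}

```text
t: 6.25
ee_pos: [518.8, -285.1, 80.1]
orientation: [-2.195, -2.242, 0.001]
ft_force: [-0.1, 0.7, -0.9]
width: 88.1
grasp_force: 0.0
```

>>> {"name": "arm_command", "arguments": {
  "rows": [0, 0, 0, 0, 0, 0.15, 1, 0, 0, 0, 0, 0, 0.31, 1, 0, 0, 0, 0, 0, 0.31, 1, 0, 0, 0, 0, 0, 0.31, 1]
}}

```text
t: 6.65
ee_pos: [520.5, -286.4, 57.7]
orientation: [2.197, 2.244, 0.0]
ft_force: [0.4, -0.4, 0.6]
width: 87.9
grasp_force: 0.0
```

>>> {"name": "arm_command", "arguments": {
  "rows": [0, 0, 0, 0, 0, 0, -1, 0, 0, 0, 0, 0, 0, -1, 0, 0, 0, 0, 0, 0, -1, 0, 0, 0, 0, 0, 0, -1, 0, 0, 0, 0, 0, 0, -1]
}}

```text
t: 7.15
ee_pos: [520.0, -286.1, 57.0]
orientation: [2.198, 2.245, 0.0]
ft_force: [-0.2, 0.5, 0.2]
width: 51.4
grasp_force: 0.0
```

>>> {"name": "arm_command", "arguments": {
  "rows": [0, 0, 0, 0, 0, 0, -1, 0, 0, 0, 0, 0, 0, -1, 0, 0, 0, 0, 0, 0, -1, 0, 0, 0, 0, 0, 0, -1, 0, 0, 0, 0, 0, 0, -1]
}}

```text
t: 7.65
ee_pos: [519.9, -286.1, 56.8]
orientation: [-2.198, -2.245, 0.0]
ft_force: [0.6, -0.7, 0.2]
width: 21.6
grasp_force: 30.0
```

>>> {"name": "arm_command", "arguments": {
  "rows": [0, 0, 0, 0, 0, -0.1, -1, 0, 0, 0, 0, 0, -0.4, -1, 0, 0, 0, 0, 0, -0.7, -1, 0, 0, 0, 0, 0, -1, -1]
}}

```text
t: 8.05
ee_pos: [519.7, -286.0, 137.9]
orientation: [-2.198, -2.244, 0.0]
ft_force: [0.1, -0.3, -1.8]
width: 22.0
grasp_force: 30.0
```

>>> {"name": "arm_command", "arguments": {
  "rows": [0, 0, 0, 0, 0, -0.35, -1, 0, 0, 0, 0, 0, -0.7, -1, 0, 0, 0, 0, 0, -1, -1]
}}

```text
t: 8.35
ee_pos: [519.9, -286.1, 218.7]
orientation: [2.197, 2.244, 0.0]
ft_force: [1.1, 0.4, -2.1]
width: 21.6
grasp_force: 30.0
```

>>> {"name": "arm_command", "arguments": {
  "rows": [0, 0, 0, 0, 0, -0.3, -1, 0, 0, 0, 0, 0, -0.55, -1, 0, 0, 0, 0, 0, -0.55, -1]
}}

```text
t: 8.65
ee_pos: [521.2, -286.8, 264.2]
orientation: [2.194, 2.241, 0.002]
ft_force: [0.1, -0.6, -2.2]
width: 22.0
grasp_force: 30.0
```

>>> {"name": "arm_command", "arguments": {
  "rows": [0, 0, -0.025, 0, 0, 0, -1, 0, 0, -0.055, 0, 0, 0, -1, 0, 0, -0.083, 0, 0, 0, -1, 0, 0, -0.083, 0, 0, 0, -1]
}}

```text
t: 9.05
ee_pos: [519.3, -285.8, 259.6]
orientation: [-1.885, -2.511, 0.0]
ft_force: [-0.0, -0.6, -3.2]
width: 21.8
grasp_force: 30.0
```

>>> {"name": "arm_command", "arguments": {
  "rows": [0, 0, 0, 0.2, 0.07, 0, -1, 0, 0, 0, 0.5, 0.15, 0, -1, 0, 0, 0, 0.9, 0.28, 0, -1]
}}

```text
t: 9.35
ee_pos: [521.0, -209.8, 260.2]
orientation: [-1.892, -2.507, 0.0]
ft_force: [0.3, 1.1, -1.7]
width: 21.8
grasp_force: 30.0
```

>>> {"name": "arm_command", "arguments": {
  "rows": [0, 0, 0, 0.3, 0.09, 0, -1, 0, 0, 0, 0.6, 0.18, 0, -1, 0, 0, 0, 0.9, 0.28, 0, -1]
}}

```text
t: 9.65
ee_pos: [522.3, -133.3, 260.4]
orientation: [-1.889, -2.509, 0.0]
ft_force: [0.4, -0.2, -2.1]
width: 21.5
grasp_force: 30.0
```

>>> {"name": "arm_command", "arguments": {
  "rows": [0, 0, 0, 0.3, 0.09, 0, -1, 0, 0, 0, 0.6, 0.18, 0, -1, 0, 0, 0, 0.9, 0.28, 0, -1]
}}

```text
t: 9.95
ee_pos: [523.7, -58.1, 260.4]
orientation: [-1.889, -2.509, 0.0]
ft_force: [1.3, -0.2, -2.2]
width: 22.0
grasp_force: 30.0
```

>>> {"name": "arm_command", "arguments": {
  "rows": [0, 0, 0, 0.4, 0.12, 0, -1, 0, 0, 0, 0.7, 0.2, 0, -1, 0, 0, 0, 0.9, 0.28, 0, -1, 0, 0, 0, 0.9, 0.28, 0, -1, 0, 0, 0, 0.9, 0.28, 0, -1]
}}

```text
t: 10.45
ee_pos: [525.4, 16.0, 260.5]
orientation: [-1.887, -2.511, 0.001]
ft_force: [-0.8, -0.2, -1.8]
width: 21.8
grasp_force: 30.0
```

```bash
cat >> h.py <<'E'
O=np.array([482.,369.1]);VX=np.array([-.277,.961]);VY=np.array([.961,.277])
def vent(p): p=np.asarray(p,float);q=p[...,:2]-O;return np.stack([q@VX,q@VY,p[...,2]],-1)
E
python3 - <<'E'
from h import *
o=obs();print("tcp vent",vent(o["ee_pos"]),"heading",np.degrees(np.arctan2(*R.from_rotvec(o["orientation"]).as_matrix()[[1,0],1])))
for n in["scene","top"]:
    im,d,P=cloud(n);np.savez(n+"2",im=im,d=d,P=P)
    V=vent(P)
    m=(V[...,0]>-130)&(V[...,0]<-70)&(V[...,1]>-90)&(V[...,1]<30)&(abs(V[...,2]-262)<25)&(d>0)
    q=V[m];print(n,len(q),q.mean(0) if len(q) else 0)
    v,u=np.where(m)
    for k in range(0,len(u),max(1,len(u)//25)): print(u[k],v[k],V[v[k],u[k]].round(0))
s=np.load("scene2.npz")["im"];t=np.load("top2.npz")["im"]
a=cv2.resize(s[60:210,225:415],(760,600),interpolation=cv2.INTER_CUBIC);save("c3",a)
E
```

```text
{'t': 10.45, 'qpos': [0.008, 0.255, 1.831, -0.0, 1.057, -0.274], 'ee_pos': [525.428, 15.963, 260.546], 'orientation': [-1.887, -2.511, 0.001], 'ft_force': [-0.82, -0.2, -1.801], 'width': 21.815, 'grasp_force': 29.998}
tcp vent [-351.39395687  -56.08508156  260.54642713] heading 16.15714106542702
scene 37 [-99.48726395 -38.86704044 259.93209865]
301 129 [-94. -56. 261.]
302 129 [-91. -53. 260.]
303 129 [-86. -52. 258.]
304 129 [-90. -47. 261.]
305 129 [-88. -44. 261.]
300 130 [-107.  -55.  263.]
301 130 [-99. -54. 260.]
302 130 [-99. -51. 261.]
303 130 [-94. -48. 259.]
304 130 [-94. -45. 260.]
305 130 [-94. -41. 260.]
306 130 [-90. -39. 259.]
307 130 [-92. -35. 261.]
308 130 [-90. -31. 261.]
297 131 [-128.  -59.  268.]
298 131 [-124.  -56.  267.]
299 131 [-123.  -53.  267.]
300 131 [-114.  -52.  263.]
301 131 [-100.  -54.  256.]
305 131 [-96. -40. 257.]
306 131 [-92. -38. 257.]
307 131 [-95. -33. 259.]
308 131 [-97. -29. 260.]
309 131 [-90. -27. 258.]
310 131 [-93. -23. 260.]
311 131 [-91. -20. 260.]
312 131 [-91. -16. 261.]
300 132 [-125.  -48.  265.]
308 132 [-92. -30. 254.]
309 132
[... 257 characters left out ...]
 [-93. -15. 267.]
152 197 [-95. -19. 265.]
152 198 [-93. -21. 260.]
152 199 [-93. -24. 263.]
152 200 [-93. -27. 265.]
152 201 [-92. -30. 267.]
152 202 [-92. -33. 267.]
153 203 [-93. -37. 265.]
153 204 [-92. -40. 263.]
152 205 [-88. -42. 263.]
164 205 [-125.  -53.  270.]
153 206 [-90. -45. 261.]
164 206 [-124.  -56.  270.]
153 207 [-90. -49. 267.]
160 207 [-110.  -55.  264.]
163 207 [-118.  -57.  261.]
166 207 [-129.  -60.  271.]
154 208 [-92. -52. 265.]
157 208 [-101.  -55.  264.]
160 208 [-110.  -58.  267.]
163 208 [-117.  -60.  262.]
166 208 [-128.  -63.  268.]
156 209 [-96. -57. 262.]
159 209 [-106.  -60.  265.]
165 209 [-123.  -65.  266.]
154 210 [-89. -58. 261.]
157 210 [-98. -61. 262.]
```

View pics/c3.png

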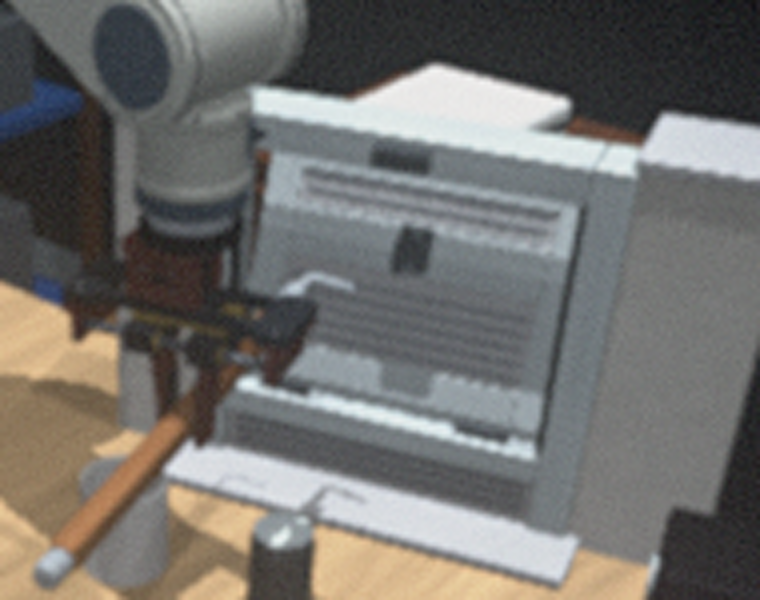

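Crop 3 shows the pole held with its hook at crop (290-350,280), just left and in front of the ring at (412,250). Advance to beside the ring and check.

>>> {"name": "arm_command", "arguments": {
  "rows": [0, 0, 0, 0.15, 0, 0, -1, 0, 0, 0, 0.3, 0, 0, -1, 0, 0, 0, 0.45, 0, 0, -1, 0, 0, 0, 0.6, 0, 0, -1, 0, 0, 0, 0.75, 0, 0, -1]
}}

```text
t: 11.05
ee_pos: [508.8, 74.2, 260.9]
orientation: [-1.887, -2.512, -0.0]
ft_force: [-0.3, -0.5, -2.6]
width: 21.6
grasp_force: 30.0
```

>>> {"name": "arm_command", "arguments": {
  "rows": [0, 0, 0, 0.15, 0, 0, -1, 0, 0, 0, 0.27, 0, 0, -1, 0, 0, 0, 0.35, 0, 0, -1, 0, 0, 0, 0.35, 0, 0, -1, 0, 0, 0, 0.35, 0, 0, -1]
}}

```text
t: 11.55
ee_pos: [501.5, 100.0, 260.9]
orientation: [1.887, 2.512, -0.0]
ft_force: [0.3, -0.4, -1.4]
width: 21.5
grasp_force: 30.0
```

```bash
python3 - <<'E'
from h import *
o=obs();print("tcp vent",vent(o["ee_pos"]))
for n in["scene","top"]:
    im,d,P=cloud(n);V=vent(P)
    h=(V[...,0]-57)*np.cos(.37)-(V[...,2]-250)*np.sin(.37) # rel flap
    m=(V[...,0]>-60)&(V[...,0]<20)&(abs(V[...,1])<80)&(abs(V[...,2]-262)<26)&(d>0)&(h<-32)
    v,u=np.where(m);print(n,len(u))
    print([ (int(u[k]),int(v[k]),*V[v[k],u[k]].round().astype(int).tolist()) for k in range(len(u))][::1 if len(u)<90 else 2])
    b=(slice(60,185),slice(250,400)) if n=="scene" else (slice(160,240),slice(100,180))
    save("z_"+n,cv2.resize(im[b],None,fx=4,fy=4,interpolation=cv2.INTER_CUBIC))
E
```

```text
{'t': 11.55, 'qpos': [0.174, 0.232, 1.861, -0.0, 1.049, -0.108], 'ee_pos': [501.529, 99.976, 260.884], 'orientation': [1.887, 2.512, -0.0], 'ft_force': [0.321, -0.412, -1.438], 'width': 21.512, 'grasp_force': 29.998}
tcp vent [-264.03732834  -55.77973057  260.88381504]
scene 62
[(325, 118, -8, 2, 279), (326, 118, -2, 4, 277), (311, 119, 0, -53, 261), (312, 119, -2, -48, 263), (324, 119, -14, 1, 277), (325, 119, -14, 4, 278), (326, 119, 4, 3, 270), (309, 120, -12, -56, 261), (310, 120, -11, -53, 261), (311, 120, -8, -50, 261), (312, 120, -5, -47, 260), (313, 120, -1, -44, 259), (314, 120, 0, -41, 259), (315, 120, -2, -36, 261), (324, 120, -20, 3, 276), (326, 120, 15, 0, 261), (306, 121, -40, -58, 269), (307, 121, -39, -55, 269), (308, 121, -22, -56, 261), (309, 121, -21, -53, 262), (310, 121, -14, -51, 259), (311, 121, -10, -49, 258), (312, 121, -5, -47, 256), (313, 121, -11, -41, 260), (314, 121, -8, -38, 259), (315, 121, -4, -35, 258), (316, 121, -7, -31, 260), (317, 121, -4, -28, 260), (318, 121, -7, -23, 262), (319, 121, -3, -20, 261), (323, 121, -17, -1, 270), (324, 121, -19, 3, 
[... 1835 characters left out ...]
64), (134, 215, -28, -55, 264), (136, 215, -35, -58, 269), (138, 215, -42, -60, 271), (140, 215, -47, -61, 270), (142, 215, -53, -63, 271), (144, 215, -57, -64, 266), (125, 216, -1, -51, 265), (127, 216, -5, -52, 261), (130, 216, -16, -55, 266), (132, 216, -20, -56, 262), (134, 216, -27, -58, 263), (136, 216, -33, -60, 264), (138, 216, -40, -62, 269), (140, 216, -47, -64, 272), (142, 216, -51, -65, 267), (144, 216, -55, -67, 260), (126, 217, -2, -54, 263), (128, 217, -9, -56, 265), (130, 217, -13, -57, 260), (132, 217, -20, -59, 262), (134, 217, -26, -61, 263), (138, 217, -40, -65, 269), (140, 217, -44, -67, 266), (126, 218, -1, -57, 262), (128, 218, -8, -59, 263), (130, 218, -14, -61, 265)]
```

View pics/z_scene.png

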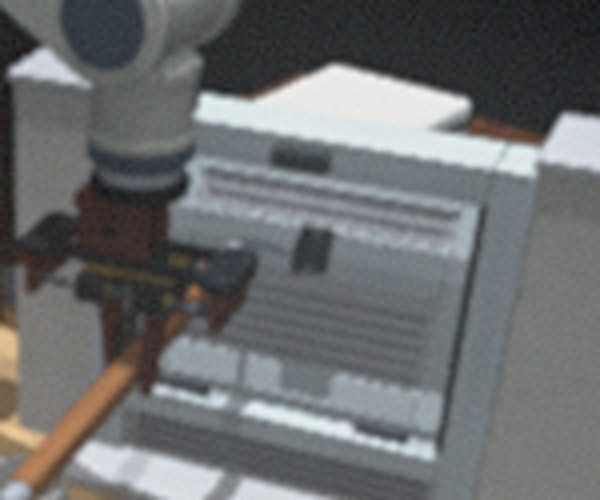

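The picture shows the hook tip, half hidden behind the gripper, level with the ring at (315,250). Depth puts the tip at the hole's centre to within about 3 mm, so insert.

>>> {"name": "arm_command", "arguments": {
  "rows": [0, 0, 0, 0.02, 0.07, 0, -1, 0, 0, 0, 0.02, 0.14, 0, -1, 0, 0, 0, 0.02, 0.2, 0, -1, 0, 0, 0, 0.02, 0.25, 0, -1, 0, 0, 0, 0.02, 0.25, 0, -1]
}}

```text
t: 12.15
ee_pos: [520.9, 107.2, 260.8]
orientation: [1.887, 2.511, 0.0]
ft_force: [-0.3, -0.5, -1.2]
width: 21.8
grasp_force: 30.0
```

>>> {"name": "arm_command", "arguments": {
  "rows": [0, 0, 0, 0, 0.07, 0, -1, 0, 0, 0, 0, 0.14, 0, -1, 0, 0, 0, 0, 0.2, 0, -1, 0, 0, 0, 0, 0.27, 0, -1, 0, 0, 0, 0, 0.27, 0, -1]
}}

```text
t: 12.65
ee_pos: [541.8, 113.3, 260.9]
orientation: [1.887, 2.511, 0.001]
ft_force: [0.3, -0.2, -2.1]
width: 21.8
grasp_force: 30.0
```

```bash
python3 - <<'E'
from h import *
o=obs();print("tcp vent",vent(o["ee_pos"]))
for n in["scene","top"]:
    im,d,P=cloud(n);V=vent(P)
    h=(V[...,0]-57)*np.cos(.37)-(V[...,2]-250)*np.sin(.37)
    m=(V[...,0]>-32)&(V[...,0]<20)&(abs(V[...,1])<60)&(abs(V[...,2]-262)<26)&(d>0)&(h<-32)
    v,u=np.where(m);print(n,len(u))
    print([ (int(u[k]),int(v[k]),*V[v[k],u[k]].round().astype(int).tolist()) for k in range(len(u))][::1 if len(u)<90 else 2])
E
```

```text
{'t': 12.65, 'qpos': [0.185, 0.296, 1.773, -0.0, 1.073, -0.097], 'ee_pos': [541.796, 113.276, 260.917], 'orientation': [1.887, 2.511, 0.001], 'ft_force': [0.339, -0.165, -2.068], 'width': 21.831, 'grasp_force': 29.998}
tcp vent [-262.41057863  -13.39953089  260.91655579]
scene 42
[(325, 118, -7, 2, 279), (326, 118, 1, 3, 276), (324, 119, -11, 0, 276), (325, 119, -11, 4, 277), (326, 119, 6, 3, 270), (324, 120, -22, 3, 277), (326, 120, 8, 3, 265), (322, 121, -3, -9, 263), (323, 121, -21, 0, 272), (324, 121, -20, 3, 272), (326, 121, 8, 3, 261), (320, 122, -11, -14, 261), (321, 122, -14, -9, 263), (322, 122, -1, -9, 258), (323, 122, -22, 0, 269), (324, 122, -19, 3, 268), (325, 122, -1, 2, 260), (326, 122, -5, 7, 263), (327, 122, -2, 10, 262), (319, 123, -22, -14, 262), (320, 123, -18, -12, 261), (321, 123, -10, -10, 258), (322, 123, -5, -8, 256), (323, 123, -21, 1, 265), (324, 123, -19, 4, 264), (325, 123, -4, 3, 258), (326, 123, -7, 8, 260), (327, 123, -4, 11, 259), (328, 123, -5, 15, 261), (329, 123, -4, 18, 261), (330, 123, -3, 22, 261), (323, 124, -25, 2, 263), (325, 124, 6, 1, 249),
[... 562 characters left out ...]
 248), (127, 200, -13, -3, 246), (131, 201, -30, -12, 264), (128, 202, -21, -12, 264), (129, 202, -23, -13, 261), (130, 202, -27, -14, 266), (131, 202, -30, -15, 266), (125, 203, -11, -12, 264), (126, 203, -15, -14, 266), (127, 203, -16, -14, 262), (128, 203, -21, -16, 267), (129, 203, -23, -16, 264), (130, 203, -26, -17, 265), (131, 203, -28, -18, 263), (122, 204, -1, -13, 264), (123, 204, -5, -14, 264), (124, 204, -8, -15, 266), (125, 204, -11, -16, 266), (126, 204, -13, -16, 264), (127, 204, -16, -17, 262), (128, 204, -19, -18, 265), (129, 204, -21, -18, 261), (122, 205, 1, -15, 260), (123, 205, -4, -17, 265), (124, 205, -6, -17, 264), (125, 205, -10, -19, 266), (126, 205, -13, -19, 266)]
```

>>> {"name": "arm_command", "arguments": {
  "rows": [0, 0, 0, -0.03, 0, 0, -1, 0, 0, 0, -0.06, 0, 0, -1, 0, 0, 0, -0.09, 0, 0, -1, 0, 0, 0, -0.12, 0, 0, -1, 0, 0, 0, -0.15, 0, 0, -1]
}}

```text
t: 13.25
ee_pos: [544.4, 101.2, 260.9]
orientation: [1.888, 2.511, 0.0]
ft_force: [1.1, 0.7, -0.9]
width: 22.1
grasp_force: 30.0
```

>>> {"name": "arm_command", "arguments": {
  "rows": [0, 0, 0, -0.03, 0, 0.003, -1, 0, 0, 0, -0.06, 0, 0.006, -1, 0, 0, 0, -0.09, 0, 0.01, -1, 0, 0, 0, -0.12, 0, 0.013, -1, 0, 0, 0, -0.15, 0, 0.016, -1]
}}

```text
t: 13.75
ee_pos: [547.5, 90.6, 259.5]
orientation: [-1.887, -2.51, -0.001]
ft_force: [-1.5, 4.3, -1.6]
width: 22.1
grasp_force: 30.0
```

>>> {"name": "arm_command", "arguments": {
  "rows": [0, 0, 0, -0.03, 0, 0.004, -1, 0, 0, 0, -0.06, 0, 0.008, -1, 0, 0, 0, -0.09, 0, 0.012, -1, 0, 0, 0, -0.12, 0, 0.016, -1, 0, 0, 0, -0.15, 0, 0.02, -1]
}}

```text
t: 14.25
ee_pos: [550.7, 79.0, 257.7]
orientation: [-1.886, -2.51, -0.001]
ft_force: [-1.3, 5.0, -2.5]
width: 21.9
grasp_force: 30.0
```

>>> {"name": "arm_command", "arguments": {
  "rows": [0, 0, 0, -0.03, 0, 0.006, -1, 0, 0, 0, -0.06, 0, 0.012, -1, 0, 0, 0, -0.09, 0, 0.018, -1, 0, 0, 0, -0.12, 0, 0.025, -1, 0, 0, 0, -0.15, 0, 0.032, -1]
}}

```text
t: 14.75
ee_pos: [554.0, 67.5, 255.0]
orientation: [-1.886, -2.51, -0.0]
ft_force: [-1.3, 4.7, -3.0]
width: 21.3
grasp_force: 30.0
```

```bash
cat > chk.py <<'E'
from h import *
o=obs();print("tcp vent",vent(o["ee_pos"]),"f vent",vent(np.r_[np.array(o["ft_force"])[:2]+O,0])[:2])
im,d,P=cloud("scene");V=vent(P)
w=V[100:155,285:375].reshape(-1,3);w=w[(w[:,2]>130)&(w[:,2]<320)&(w[:,0]>-20)&(w[:,0]<80)&(abs(w[:,1])<140)]
n0=w.copy()
for _ in range(8):
    c=w.mean(0);nn=np.linalg.svd(w-c,full_matrices=False)[2][2];nn*=np.sign(nn[0]);w=n0[abs((n0-c)@nn)<6]
print("flap angle",np.arcsin(-nn[2]),nn,len(w),c)
for n,Q in [("scene",V),("top",vent(cloud("top")[2]))]:
    x0=vent(o["ee_pos"])[0]+261
    m=(abs(Q[...,0]-x0)<35)&(Q[...,1]>-40)&(Q[...,1]<45)&(abs(Q[...,2]-256)<30)
    v,u=np.where(m);print(n,[(int(a),int(b),*Q[b,a].round().astype(int).tolist()) for a,b in zip(u,v)][::1 if len(u)<80 else 2][:80])
E
python3 chk.py
```

```text
{'t': 14.75, 'qpos': [0.099, 0.31, 1.767, 0.001, 1.065, -0.183], 'ee_pos': [553.954, 67.471, 255.026], 'orientation': [-1.886, -2.51, -0.0], 'ft_force': [-1.295, 4.686, -2.989], 'width': 21.347, 'grasp_force': 29.999}
tcp vent [-309.79696884  -14.40342896  255.02560673] f vent [4.8622011  0.05311463]
flap angle 0.15733944164080807 [ 0.98764195  0.00335882 -0.15669107] 2324 [ 13.66414854  36.23166911 237.94881098]
scene [(322, 122, -34, 0, 274), (323, 122, -28, 2, 272), (321, 123, -44, 0, 274), (322, 123, -42, 3, 274), (323, 123, -33, 4, 270), (321, 124, -49, 2, 273), (322, 124, -41, 3, 270), (323, 124, -21, 1, 261), (324, 124, -18, 4, 260), (321, 125, -52, 3, 271), (323, 125, -24, 2, 258), (324, 125, -18, 4, 256), (320, 126, -51, -1, 266), (321, 126, -52, 3, 267), (323, 126, -24, 2, 254), (324, 126, -14, 4, 250), (320, 127, -56, 1, 264), (321, 127, -54, 4, 264), (323, 127, -26, 3, 251), (317, 128, -48, -12, 254), (318, 128, -45, -9, 253), (319, 128, -47, -5, 255), (320, 128, -61, 3, 263), (321, 128, -53, 4, 259), (322, 128, -21, -1, 245), (323, 128, -28, 4, 249), (315, 129, -59, -16,
[... 1700 characters left out ...]
-15, 265), (127, 198, -23, -1, 270), (129, 198, -31, -3, 276), (131, 198, -27, 0, 247), (133, 198, -31, -2, 243), (135, 198, -37, -3, 242), (137, 198, -49, -8, 260), (143, 198, -64, -12, 254), (145, 198, -71, -14, 256), (147, 198, -78, -16, 259), (126, 199, -18, -2, 265), (128, 199, -21, -3, 260), (130, 199, -23, -3, 247), (136, 199, -43, -9, 255), (138, 199, -50, -11, 257), (140, 199, -56, -13, 256), (142, 199, -62, -15, 258), (144, 199, -67, -16, 257), (146, 199, -74, -18, 257), (148, 199, -81, -20, 262), (127, 200, -14, -3, 249), (138, 200, -50, -14, 259), (140, 200, -54, -15, 253), (142, 200, -61, -18, 257), (144, 200, -67, -19, 257), (138, 201, -47, -16, 252), (140, 201, -54, -19, 256)]
```

>>> {"name": "arm_command", "arguments": {
  "rows": [0, 0, 0, -0.03, 0, 0.008, -1, 0, 0, 0, -0.06, 0, 0.016, -1, 0, 0, 0, -0.09, 0, 0.024, -1, 0, 0, 0, -0.12, 0, 0.031, -1, 0, 0, 0, -0.15, 0, 0.038, -1]
}}

```text
t: 15.35
ee_pos: [557.4, 55.8, 252.2]
orientation: [-1.887, -2.511, -0.0]
ft_force: [-1.8, 5.9, -2.7]
width: 21.8
grasp_force: 30.0
```

>>> {"name": "arm_command", "arguments": {
  "rows": [0, 0, 0, -0.0125, 0, 0.004, -1, 0, 0, 0, -0.025, 0, 0.008, -1, 0, 0, 0, -0.0375, 0, 0.012, -1, 0, 0, 0, -0.05, 0, 0.015, -1]
}}

```text
t: 15.75
ee_pos: [558.7, 51.7, 251.1]
orientation: [-1.887, -2.511, 0.0]
ft_force: [-1.5, 4.6, -3.2]
width: 21.8
grasp_force: 30.0
```

>>> {"name": "arm_command", "arguments": {
  "rows": [0, 0, 0, -0.01, 0, 0.003, -1, 0, 0, 0, -0.02, 0, 0.006, -1]
}}

```text
t: 15.95
ee_pos: [559.2, 50.1, 250.7]
orientation: [-1.887, -2.511, 0.0]
ft_force: [-1.4, 5.2, -3.4]
width: 21.9
grasp_force: 30.0
```

>>> {"name": "arm_command", "arguments": {
  "rows": [0, 0, 0, -0.01, 0, 0.003, -1, 0, 0, 0, -0.02, 0, 0.006, -1]
}}

```text
t: 16.15
ee_pos: [559.6, 48.5, 250.2]
orientation: [-1.887, -2.511, 0.0]
ft_force: [-1.0, 4.7, -2.5]
width: 21.9
grasp_force: 30.0
```

>>> {"name": "arm_command", "arguments": {
  "rows": [0, 0, 0, -0.01, 0, 0.002, -1, 0, 0, 0, -0.02, 0, 0.004, -1]
}}

```text
t: 16.35
ee_pos: [560.0, 47.3, 249.9]
orientation: [-1.887, -2.511, -0.001]
ft_force: [-1.7, 8.2, -2.8]
width: 21.6
grasp_force: 30.0
```

>>> {"name": "arm_command", "arguments": {
  "rows": [0, 0, 0, -0.01, 0, 0.002, -1]
}}

```text
t: 16.45
ee_pos: [560.0, 47.0, 249.6]
orientation: [-1.887, -2.51, -0.001]
ft_force: [-3.1, 11.2, -3.2]
width: 21.5
grasp_force: 30.0
```

>>> {"name": "arm_command", "arguments": {
  "rows": [0, 0, 0, -0.006, 0, 0.001, -1]
}}

```text
t: 16.55
ee_pos: [560.0, 46.9, 249.5]
orientation: [-1.887, -2.509, -0.002]
ft_force: [-3.3, 12.2, -3.0]
width: 21.8
grasp_force: 30.0
```

>>> {"name": "arm_command", "arguments": {
  "rows": [0, 0, 0, -0.006, 0, 0.001, -1]
}}

```text
t: 16.65
ee_pos: [560.0, 46.7, 249.4]
orientation: [-1.886, -2.509, -0.002]
ft_force: [-3.4, 13.0, -2.9]
width: 21.8
grasp_force: 30.0
```

>>> {"name": "arm_command", "arguments": {
  "rows": [0, 0, 0, -0.006, 0, 0.001, -1, 0, 0, 0, -0.012, 0, 0.001, -1]
}}

```text
t: 16.85
ee_pos: [560.1, 46.4, 249.2]
orientation: [-1.886, -2.508, -0.003]
ft_force: [-3.7, 16.0, -2.7]
width: 21.6
grasp_force: 30.0
```

>>> {"name": "arm_command", "arguments": {
  "rows": [0, 0, 0, -0.006, 0, 0, -1]
}}

```text
t: 16.95
ee_pos: [560.1, 46.2, 249.1]
orientation: [-1.885, -2.508, -0.003]
ft_force: [-4.2, 17.8, -2.9]
width: 21.7
grasp_force: 30.0
```

>>> {"name": "arm_command", "arguments": {
  "rows": [0, 0, 0, -0.006, 0, 0, -1]
}}

```text
t: 17.05
ee_pos: [560.1, 46.0, 249.1]
orientation: [-1.885, -2.507, -0.004]
ft_force: [-3.8, 16.8, -3.4]
width: 21.7
grasp_force: 30.0
```

>>> {"name": "arm_command", "arguments": {
  "rows": [0, 0, 0, -0.006, 0, 0, -1]
}}

```text
t: 17.15
ee_pos: [560.3, 45.3, 249.1]
orientation: [-1.885, -2.508, -0.003]
ft_force: [-4.1, 14.7, -3.9]
width: 22.3
grasp_force: 30.0
```

>>> {"name": "arm_command", "arguments": {
  "rows": [0, 0, 0, -0.006, 0, 0, -1]
}}

```text
t: 17.25
ee_pos: [560.8, 44.0, 249.3]
orientation: [-1.886, -2.51, -0.002]
ft_force: [-0.5, 6.9, -3.8]
width: 21.6
grasp_force: 30.0
```

>>> {"name": "arm_command", "arguments": {
  "rows": [0, 0, 0, 0, 0, 0, -1, 0, 0, 0, 0, 0, 0, -1]
}}

```text
t: 17.45
ee_pos: [561.5, 42.5, 249.7]
orientation: [1.887, 2.511, 0.0]
ft_force: [-1.5, 4.1, -2.2]
width: 22.1
grasp_force: 30.0
```

```bash
python3 chk.py
```

```text
{'t': 17.45, 'qpos': [0.054, 0.323, 1.762, 0.0, 1.056, -0.227], 'ee_pos': [561.502, 42.486, 249.669], 'orientation': [1.887, 2.511, 0.0], 'ft_force': [-1.541, 4.12, -2.161], 'width': 22.052, 'grasp_force': 30.003}
tcp vent [-335.89809194  -14.07056799  249.66930474] f vent [ 4.38641903 -0.33993563]
flap angle -0.014956601743058795 [0.99987501 0.00512651 0.01495604] 2253 [-10.16742947  33.75048758 239.407465  ]
scene [(320, 127, -59, 2, 266), (321, 127, -51, 3, 262), (319, 128, -66, 1, 265), (320, 128, -66, 4, 265), (321, 128, -53, 4, 260), (318, 129, -72, -1, 263), (319, 129, -73, 3, 264), (320, 129, -48, 0, 253), (321, 129, -45, 2, 252), (318, 130, -74, 0, 261), (319, 130, -70, 3, 259), (320, 130, -44, -1, 247), (321, 130, -48, 4, 250), (318, 131, -79, 2, 259), (320, 131, -45, -1, 243), (321, 131, -43, 2, 243), (317, 132, -77, -2, 253), (318, 132, -82, 3, 257), (320, 132, -46, 0, 240), (321, 132, -43, 3, 239), (313, 133, -76, -17, 246), (314, 133, -81, -11, 249), (315, 133, -72, -10, 246), (316, 133, -70, -7, 245), (317, 133, -82, 0, 252), (318, 133, -75, 1, 249), (320, 133, -48, 1,
[... 1792 characters left out ...]
31), (146, 195, -74, -5, 250), (154, 195, -98, -12, 250), (156, 195, -106, -15, 256), (135, 196, -44, 0, 257), (137, 196, -52, -3, 265), (139, 196, -51, -1, 244), (141, 196, -54, -2, 236), (143, 196, -59, -3, 232), (146, 196, -74, -8, 250), (151, 196, -89, -13, 250), (153, 196, -95, -15, 251), (155, 196, -101, -16, 251), (157, 196, -109, -19, 258), (136, 197, -46, -3, 257), (138, 197, -46, -3, 239), (146, 197, -72, -11, 247), (148, 197, -79, -13, 251), (150, 197, -85, -15, 251), (152, 197, -92, -17, 253), (154, 197, -96, -18, 248), (157, 197, -106, -21, 252), (146, 198, -71, -14, 245), (148, 198, -79, -16, 253), (150, 198, -85, -18, 252), (152, 198, -89, -19, 249), (148, 199, -77, -19, 249)]
```

Shut: the fitted angle is about 0 and the ring sits at −62. Now unhook.

>>> {"name": "arm_command", "arguments": {
  "rows": [0, 0, 0, 0.04, 0, 0, -1, 0, 0, 0, 0.08, 0, 0, -1, 0, 0, 0, 0.12, 0, 0, -1, 0, 0, 0, 0.145, 0, 0.01, -1, 0, 0, 0, 0.145, 0, 0.01, -1]
}}

```text
t: 18.05
ee_pos: [558.1, 53.9, 248.6]
orientation: [1.887, 2.512, -0.0]
ft_force: [-0.5, 0.5, -2.0]
width: 22.1
grasp_force: 30.0
```

>>> {"name": "arm_command", "arguments": {
  "rows": [0, 0, 0, 0, -0.05, 0, -1, 0, 0, 0, 0, -0.1, 0, -1, 0, 0, 0, 0, -0.15, 0, -1, 0, 0, 0, 0, -0.15, 0, -1]
}}

```text
t: 18.45
ee_pos: [546.0, 50.1, 248.7]
orientation: [-1.888, -2.511, 0.0]
ft_force: [0.3, -0.2, -1.5]
width: 22.1
grasp_force: 30.0
```

>>> {"name": "arm_command", "arguments": {
  "rows": [0, 0, 0, 0, -0.08, 0, -1, 0, 0, 0, 0, -0.16, 0, -1, 0, 0, 0, 0, -0.25, 0, -1, 0, 0, 0, 0, -0.35, 0, -1, 0, 0, 0, 0, -0.45, 0, -1]
}}

```text
t: 18.95
ee_pos: [511.3, 40.1, 248.7]
orientation: [-1.888, -2.511, 0.0]
ft_force: [0.3, 0.2, -1.7]
width: 21.7
grasp_force: 30.0
```

>>> {"name": "arm_command", "arguments": {
  "rows": [0, 0, 0, -0.2, 0, 0, -1, 0, 0, 0, -0.5, 0, 0, -1, 0, 0, 0, -0.9, 0, 0, -1]
}}

```text
t: 19.25
ee_pos: [531.6, -29.0, 248.9]
orientation: [-1.885, -2.513, -0.0]
ft_force: [0.6, 0.5, -2.2]
width: 21.6
grasp_force: 30.0
```

>>> {"name": "arm_command", "arguments": {
  "rows": [0, 0, 0, -0.3, -0.1, 0, -1, 0, 0, 0, -0.6, -0.2, 0, -1, 0, 0, 0, -1, -0.34, 0, -1]
}}

```text
t: 19.55
ee_pos: [527.7, -113.8, 248.8]
orientation: [-1.886, -2.512, -0.0]
ft_force: [0.6, -0.1, -2.1]
width: 21.5
grasp_force: 30.0
```

>>> {"name": "arm_command", "arguments": {
  "rows": [0, 0, 0, -0.3, -0.1, 0, -1, 0, 0, 0, -0.6, -0.2, 0, -1, 0, 0, 0, -1, -0.34, 0, -1]
}}

```text
t: 19.85
ee_pos: [523.8, -198.2, 248.8]
orientation: [-1.887, -2.512, -0.0]
ft_force: [-0.1, -0.8, -2.6]
width: 22.3
grasp_force: 30.0
```

>>> {"name": "arm_command", "arguments": {
  "rows": [0, 0, 0, -0.4, -0.1, 0, -1, 0, 0, 0, -0.7, -0.2, 0, -1, 0, 0, 0, -1, -0.34, 0, -1, 0, 0, 0, -1, -0.34, 0, -1]
}}

```text
t: 20.25
ee_pos: [519.7, -284.7, 248.7]
orientation: [1.891, 2.508, -0.001]
ft_force: [0.1, -0.0, -1.4]
width: 21.5
grasp_force: 30.0
```

>>> {"name": "arm_command", "arguments": {
  "rows": [0, 0, 0.025, 0, 0, 0, -1, 0, 0, 0.055, 0, 0, 0, -1, 0, 0, 0.083, 0, 0, 0, -1, 0, 0, 0.083, 0, 0, 0, -1, 0, 0, 0.083, 0, 0, 0, -1]
}}

```text
t: 20.75
ee_pos: [520.3, -281.5, 248.7]
orientation: [-2.195, -2.248, -0.0]
ft_force: [-0.6, 0.6, -1.8]
width: 21.8
grasp_force: 30.0
```

```bash
python3 - <<'E'
from h import *
o=obs();h=np.degrees(np.arctan2(*R.from_rotvec(o["orientation"]).as_matrix()[[1,0],1]));print(h)
ty=np.array([np.cos(np.radians(h)),np.sin(np.radians(h))]);tx=np.array([-ty[1],ty[0]])
dl=np.array([519.9,-286.1])-np.array(o["ee_pos"])[:2];print("shift x,y",dl@tx/80,dl@ty/80)
im,d,P=cloud("top")
m=(abs(P[...,2]-o["ee_pos"][2]-8)<14)&(d>0)&(abs(P[...,0]-520)<45)&(P[...,1]<30)&(P[...,1]>-90)
q=P[m];print(len(q))
for a in range(-90,30,10):
    s=q[(q[:,1]>=a)&(q[:,1]<a+10)]
    if len(s): print(a,len(s),s.mean(0).round(1),s.min(0).round(),s.max(0).round())
E
```

```text
{'t': 20.75, 'qpos': [-0.516, 0.366, 1.7, 0.0, 1.075, -0.54], 'ee_pos': [520.317, -281.46, 248.723], 'orientation': [-2.195, -2.248, -0.0], 'ft_force': [-0.552, 0.556, -1.829], 'width': 21.778, 'grasp_force': 30.0}
1.3665759163523592
shift x,y -0.05785692192814126 -0.006591763665999088
149
-90 21 [515.2 -85.7 255.8] [506. -89. 247.] [525. -83. 261.]
-80 28 [515.5 -75.  253.7] [506. -80. 244.] [525. -70. 259.]
-70 20 [515.1 -64.5 253.9] [506. -68. 246.] [525. -61. 262.]
-60 18 [514.  -55.2 255.1] [506. -58. 247.] [522. -52. 260.]
-50 6 [514.6 -45.9 248.7] [513. -49. 246.] [516. -43. 252.]
-40 11 [513.4 -34.7 248.7] [510. -40. 246.] [516. -30. 252.]
-30 25 [531.9 -23.  248.8] [510. -28. 243.] [556. -21. 256.]
-20 20 [530.6 -17.4 248.8] [513. -19. 245.] [554. -15. 253.]
```

>>> {"name": "arm_command", "arguments": {
  "rows": [0, 0, 0, -0.02, 0, 0.2, -1, 0, 0, 0, -0.058, -0.007, 0.6, -1, 0, 0, 0, -0.058, -0.007, 1, -1]
}}

```text
t: 21.1
ee_pos: [520.5, -287.0, 168.6]
orientation: [2.194, 2.245, 0.001]
ft_force: [0.4, 0.7, -2.6]
width: 21.8
grasp_force: 30.0
```

>>> {"name": "arm_command", "arguments": {
  "rows": [0, 0, 0, 0, 0, 0.4, -1, 0, 0, 0, 0, 0, 0.7, -1, 0, 0, 0, 0, 0, 0.88, -1, 0, 0, 0, 0, 0, 0.88, -1, 0, 0, 0, 0, 0, 0.88, -1]
}}

```text
t: 21.6
ee_pos: [520.5, -286.9, 98.9]
orientation: [2.197, 2.245, 0.0]
ft_force: [0.1, 0.5, -2.0]
width: 21.6
grasp_force: 30.0
```

```bash
python3 - <<'E'
from h import *
o=obs();h=np.degrees(np.arctan2(*R.from_rotvec(o["orientation"]).as_matrix()[[1,0],1]));print(h)
E
```

```text
{'t': 21.6, 'qpos': [-0.524, 0.571, 1.781, 0.0, 0.789, -0.545], 'ee_pos': [520.497, -286.923, 98.936], 'orientation': [2.197, 2.245, 0.0], 'ft_force': [0.114, 0.528, -1.972], 'width': 21.606, 'grasp_force': 30.0}
1.237167812451354
```

>>> {"name": "arm_command", "arguments": {
  "rows": [0, 0, 0, 0.01, -0.008, 0.12, -1, 0, 0, 0, 0.01, -0.008, 0.25, -1, 0, 0, 0, 0.01, -0.008, 0.36, -1, 0, 0, 0, 0.01, -0.008, 0.36, -1]
}}

```text
t: 22.0
ee_pos: [518.5, -285.5, 68.1]
orientation: [-2.196, -2.243, 0.001]
ft_force: [0.4, 0.4, -1.5]
width: 21.8
grasp_force: 30.0
```

>>> {"name": "arm_command", "arguments": {
  "rows": [0, 0, 0, 0, 0, 0.04, -1, 0, 0, 0, 0, 0, 0.08, -1, 0, 0, 0, 0, 0, 0.11, -1, 0, 0, 0, 0, 0, 0.11, -1]
}}

```text
t: 22.4
ee_pos: [519.2, -285.9, 60.4]
orientation: [-2.198, -2.244, 0.0]
ft_force: [-0.1, 1.1, -2.1]
width: 21.8
grasp_force: 30.0
```

>>> {"name": "arm_command", "arguments": {
  "rows": [0, 0, 0, 0, 0, 0.013, -1, 0, 0, 0, 0, 0, 0.025, -1, 0, 0, 0, 0, 0, 0.025, -1]
}}

```text
t: 22.7
ee_pos: [519.3, -285.9, 58.7]
orientation: [-2.198, -2.245, 0.0]
ft_force: [0.2, 0.4, -2.1]
width: 21.6
grasp_force: 30.0
```

>>> {"name": "arm_command", "arguments": {
  "rows": [0, 0, 0, 0, 0, 0.013, -1, 0, 0, 0, 0, 0, 0.013, -1]
}}

```text
t: 22.9
ee_pos: [519.5, -286.0, 57.9]
orientation: [2.198, 2.244, 0.0]
ft_force: [-1.3, 0.2, 0.2]
width: 21.9
grasp_force: 30.0
```

>>> {"name": "arm_command", "arguments": {
  "rows": [0, 0, 0, 0, 0, 0.01, -1, 0, 0, 0, 0, 0, 0.01, -1]
}}

```text
t: 23.1
ee_pos: [519.5, -286.1, 57.1]
orientation: [2.198, 2.244, 0.0]
ft_force: [-1.2, -2.1, 1.4]
width: 21.8
grasp_force: 30.0
```

>>> {"name": "arm_command", "arguments": {
  "rows": [0, 0, 0, 0, 0, 0, -0.6, 0, 0, 0, 0, 0, 0, -0.5, 0, 0, 0, 0, 0, 0, -0.3, 0, 0, 0, 0, 0, 0, 0, 0, 0, 0, 0, 0, 0, 0.2]
}}

```text
t: 23.6
ee_pos: [519.3, -285.8, 56.8]
orientation: [-2.198, -2.245, 0.0]
ft_force: [0.2, 0.0, 1.0]
width: 42.2
grasp_force: 0.0
```

>>> {"name": "arm_command", "arguments": {
  "rows": [0, 0, 0, 0, 0, 0, 1, 0, 0, 0, 0, 0, 0, 1, 0, 0, 0, 0, 0, 0, 1, 0, 0, 0, 0, 0, 0, 1, 0, 0, 0, 0, 0, 0, 1]
}}

```text
t: 24.1
ee_pos: [519.4, -286.0, 56.9]
orientation: [2.198, 2.245, 0.0]
ft_force: [-0.8, 0.1, 0.5]
width: 82.3
grasp_force: 0.0
```

>>> {"name": "arm_command", "arguments": {
  "rows": [0, 0, 0, 0, 0, 0, 1, 0, 0, 0, 0, 0, -0.1, 1, 0, 0, 0, 0, 0, -0.3, 1, 0, 0, 0, 0, 0, -0.6, 1, 0, 0, 0, 0, 0, -1, 1]
}}

```text
t: 24.6
ee_pos: [518.8, -285.6, 138.0]
orientation: [-2.197, -2.244, 0.001]
ft_force: [1.1, -0.8, -0.3]
width: 87.8
grasp_force: 0.0
```

>>> {"name": "arm_command", "arguments": {
  "rows": [0, 0, 0, 0, 0, -0.5, 1, 0, 0, 0, 0, 0, -1, 1]
}}

```text
t: 24.8
ee_pos: [519.2, -285.8, 219.6]
orientation: [2.198, 2.244, 0.0]
ft_force: [1.2, -0.2, -0.5]
width: 88.1
grasp_force: 0.0
```

>>> {"name": "arm_command", "arguments": {
  "rows": [0, 0, 0, -0.5, -0.6, -0.5, 1, 0, 0, 0, -1, -1, -1, 1, 0, 0, 0, -1, -1, -1, 1]
}}

```text
t: 25.1
ee_pos: [440.0, -368.7, 300.6]
orientation: [2.195, 2.243, -0.0]
ft_force: [1.0, -0.7, -0.8]
width: 87.6
grasp_force: 0.0
```

>>> {"name": "arm_command", "arguments": {
  "rows": [0, 0, 0, -0.5, -0.6, -0.5, 1, 0, 0, 0, -1, -1, -0.5, 1, 0, 0, 0, -1, -1, -0.5, 1, 0, 0, 0, -1, -1, -0.5, 1]
}}

```text
t: 25.5
ee_pos: [360.9, -451.4, 339.4]
orientation: [2.2, 2.238, -0.002]
ft_force: [0.0, 0.8, 0.1]
width: 87.9
grasp_force: 0.0
```

```bash
python3 - <<'E'
from h import *
obs()
im,d,P=cloud("top");save("end_top",im);s,ds,S=cloud("scene");save("end_scene",s);np.savez("e",P=P,d=d,im=im)
m=(P[...,2]>59)&(P[...,2]<80)&(d>0)
for u in range(266,382,8):
    r=np.where(m[175:205,u])[0]+175
    if len(r): print(u,r.min(),r.max(),P[r[len(r)//2],u].round(0))
hsv=cv2.cvtColor(im,cv2.COLOR_RGB2HSV);print(hsv[189,264:274,1],hsv[188,376:392,1])
V=vent(S)
w=V[100:155,285:375].reshape(-1,3);n0=w=w[(w[:,2]>130)&(w[:,2]<320)&(abs(w[:,0])<30)&(abs(w[:,1])<140)]
for _ in range(8):
    c=w.mean(0);nn=np.linalg.svd(w-c,full_matrices=False)[2][2];nn*=np.sign(nn[0]);w=n0[abs((n0-c)@nn)<6]
print("flap",np.arcsin(-nn[2]),c,len(w))
i2=np.vstack([cv2.resize(s[60:240,80:420],(680,300)),cv2.resize(im[120:270,200:420],(680,300))]);save("end",i2)
E
```

```text
{'t': 25.5, 'qpos': [-0.917, 0.254, 1.64, -0.001, 1.244, -0.934], 'ee_pos': [360.917, -451.417, 339.391], 'orientation': [2.2, 2.238, -0.002], 'ft_force': [0.009, 0.785, 0.1], 'width': 87.948, 'grasp_force': 0.0}
266 190 194 [514. -75.  66.]
274 189 194 [ 514. -104.   63.]
282 189 194 [ 514. -133.   66.]
290 189 194 [ 514. -162.   63.]
298 188 198 [ 510. -190.   68.]
306 188 193 [ 517. -219.   66.]
314 188 193 [ 516. -247.   67.]
322 188 193 [ 516. -276.   66.]
330 187 193 [ 519. -303.   73.]
338 187 192 [ 519. -332.   71.]
346 187 192 [ 519. -362.   67.]
354 182 196 [ 522. -390.   67.]
362 186 191 [ 522. -417.   72.]
370 186 191 [ 521. -446.   71.]
378 186 191 [ 521. -475.   71.]
[ 51  54  53  49  39  85 108 116 119 117] [127 128 124 127 116  17   4   6   9  13  16  15  87  86  85  88]
flap -0.01198464366356823 [ -9.98286171   0.90045023 231.51176674] 3059
```

View pics/end.png

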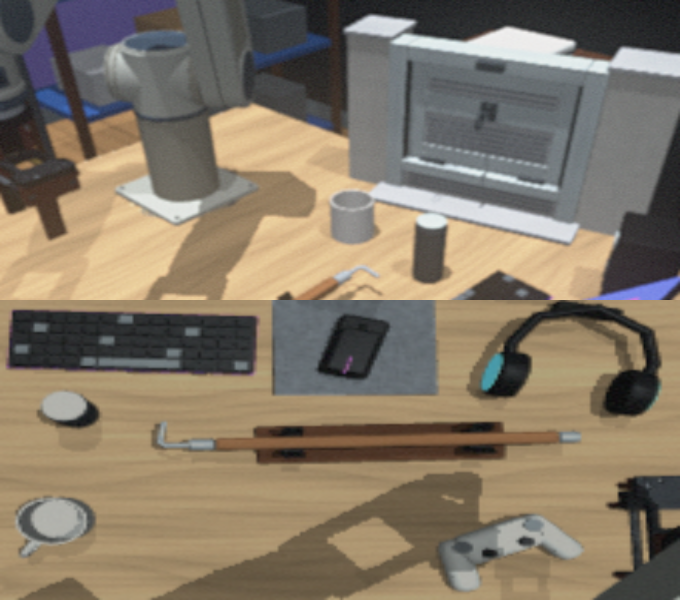

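The final view shows the flap shut, the pole in the saddles, and the other things in place. I'll check that the pole lies level against the first picture.

```bash
python3 - <<'E'
from h import *
im,d,P3=cloud("top");Pn=np.stack([np.load("e.npz")["P"],P3,cloud("top")[2],cloud("top")[2]]).mean(0)
for nm,P in [("before",np.load("top.npz")["P"]),("after",Pn)]:
    for r in [(268,281),(302,320),(326,344),(366,380)]:
        q=np.concatenate([P[187:194,u][(P[187:194,u,2]>58)&(P[187:194,u,2]<82)] for u in range(*r)])
        print(nm,r,len(q),q.mean(0).round(1))
E
```

```text
before (268, 281) 62 [ 517.2 -104.7   67.7]
before (302, 320) 108 [ 518.2 -234.6   67.6]
before (326, 344) 114 [ 519.9 -319.7   67.4]
before (366, 380) 70 [ 521.5 -456.2   67.2]
after (268, 281) 62 [ 517.3 -104.8   67.6]
after (302, 320) 106 [ 518.1 -234.4   67.7]
after (326, 344) 112 [ 520.3 -319.4   67.3]
after (366, 380) 69 [ 521.4 -455.7   67.9]
```

```bash
python3 -c "
from workcell import ctrl
print(ctrl.close_job())"
```

```text
the job is handed in; nothing more can be done
None
```

The flap is shut and its catch snapped (pull peaked at about 18 N, under the 25 N limit), the pole is unhooked and back level in its rest, nothing else looks moved, and the job is handed in.

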